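Make room on the bottle rail and hang the third spray bottle between the other two

ROBOT

A 7-joint arm with a two-finger parallel gripper is mounted at the origin on a cart in front of the work surface, level with it; the furniture and walls round the work are solid. World frame = base frame: x ahead of the robot, y to its left, z up, the work surface at z = 0. Lengths are in m, angles in rad, forces in N, time in s.
With the tool pointing down it reaches from about 0.425 to 0.875 m from the base axis. Payload 4.7 kg.
Tool frame: the origin (TCP) lies midway between the tips of the shut fingers; the grasp point (between the pads) lies behind it (bot.grip_point_offset is the z of the grasp point in the tool frame, in m); z points along the fingers, y is the line along which they close (so a half turn about z gives the same grasp; the last joint's range is limited). The gripper opens to 87 mm and grips with 3 to 60 N. Pads are 19 mm wide; open, the fingers measure 117 mm over their backs; the gripper's body (75 mm by 190 mm) begins 51 mm behind the grasp point.
Start: joints at [1.344, 0.321, -0.07, 1.45, 0.023, 1.371, -0.057], TCP at [0.155, -0.631, 0.223] pointing down, gripper open.
Joint ranges: [-2.86, 2.86], [-0.3, 2.09], [-1.38, 1.24], [0.06, 2.45], [-1.56, 4.7], [0.09, 2.05], [-2.69, 2.69]. Speed limits (rad/s): [2.57, 2.57, 3.14, 3.14, 3.14, 3.14, 3.14].

INTERFACE

Orientations are given as [roll, pitch, yaw] about the fixed x, y, z axes, in that order (R = Rz(yaw) Ry(pitch) Rx(roll)).
In Python, from station import bot gives the robot as it stands.
- The arm moves only by the tool step_arm, never from a script. Its argument "steps" is a list of rows, each an object of numbers: "grip": the opening, from 0 (shut) to 1 (fully open); "dx", "dy", "dz": the shift along the tool's x, y, z in cm; "rx", "ry", "rz": the turn, a rotation vector about the tool's x, y, z in degrees. In form: [{"grip": .., "dx": .., "dy": .., "dz": .., "rx": .., "ry": .., "rz": ..}, ...]. A call has 1 to 20 rows; each row shifts and turns the commanded pose from where the row before left it, along the tool's axes as they then stand; what a row does not reach is not made up. A row lasts 1/12 s, in which the tool goes at most 41.7 mm and 7.16 degrees, less where a joint would pass 70% of its speed; a pose out of reach is approached as far as the arm can. A call is refused whole if a number of a shift passes 4.17 or a number of a turn 7.16, either way. A call with a gripper value outside its range is refused whole. The fingers move at their own pace and stop on an object; the grip force is fixed at half the most. Time passes only in rows, so rows that do not move let the fingers close. It gives the time, the measured TCP pose, the force, the opening and the grip force at its end, in the units of the state.
- bot.get_obs(): the state, without advancing time (a new reading comes with each control period).
- bot.get_image(name): name is "scene" or "side" or "wrist"; returns the picture (384x512x3 uint8, blue, green, red); there is no depth.
- bot.calibration(name): a dict with "intrinsics" (3x3 intrinsics, pixels), "k1" (the pictures are not rectified: a ray, as slopes to the right and down, at radius r is drawn at 1 + k1 r^2 times it, then the intrinsics apply), "pose" (4x4, takes a point from camera to world coordinates). Camera axes: x right, y up, looking along -z (the intrinsics and any distortion apply to the point x, -y, -z); pixel columns grow to the right and rows downward; lengths in m; the calibration is good to about 2 mm. A picture is of the moment at which its call begins: read the wrist's pose just before it. calibration takes no time and is no camera call; for the wrist camera it gives the pose at the moment of the call.
- bot.job_done(): hands the job in; it is judged then, once.
The state is a dict: "t": time; "joint_positions": joint angles; "qd": joint speeds; "effort": joint torques, N m; "ee_pos": TCP position; "tcp_rot": TCP orientation; "force": force on the tool from outside, world axes, zero at the start; "wrist_torque": the same for the moment, N m; "gripper_width": finger opening in m; "grasp_force": force on a finger pad.
Only numpy, scipy, OpenCV 4.12 (cv2) and the standard library are available. Lean on these libraries where they do the work, as an engineer would, in place of code of your own. Each camera call takes 0.05 s, during which the arm holds its last target. There are 200 camera calls.

TASK

Hang the spray bottle that stands on the worktop on the steel rail by its trigger, in its place between the two bottles that hang there. There is too little room between them, so first slide them apart along the rail; both must stay hanging on it throughout, and at the end all three must hang securely from the rail (a gentle swing is fine). Leave the other things on the worktop where they are.

Things in the scene. Friction and masses are not known exactly. Their poses are not given: they have to be found in the camera images.
- rack: Worktop bottle rail, fixed, rail pointing away from the robot: a round steel tube bent into a hoop over a white drip tray. Origin on the worktop under mid rail, x to the left, y to the robot. The rail, 10 mm thick, axis z = 240 mm, runs along y at x = 0; its ends bend down (radius 12 mm) into uprights 10 mm thick at y = +-108 mm. Tray 18 mm high, x -96..80, y +-131.
- rail_mid (a point): middle of the rail, on its axis, 240 mm above the worktop; axes as rack (y along the rail)
- bottle: The spray bottle to hang, 249 mm tall, 0.28 to 0.53 kg, upright on the worktop left of the rack. Origin: underside, z up, +y towards the trigger. Body 56 mm wide in x, y -60..42, narrowing above z = 57 to a 34 mm neck at z 140. Head 30 mm wide in x (flat sides), y -27..47, z 196..249, nozzle to y = 61; centre of mass y -3, z 96.
- bottle_crotch (a point): (0, 36, 191) mm in the bottle's frame, where the rail's axis lies when it hangs; axes as the bottle. It is in the pocket between neck (front face y = 27) and trigger (rigid, 16 mm wide, tip at y 50..54, z 175). The pocket opens downwards: 23 mm wide at z = 175, 15 mm at its ceiling z = 196. Let go upright, it swings for a while about the lean of the others.
- near_bottle: Hanging spray bottle nearer the robot (rack +y), same shape and frame as bottle, 0.4 kg. Hangs by its trigger, body left and trigger right of the rail (its +y along rack -x), leaning 0.39 rad with its foot to the right; the head's top is 64 mm above the rail's axis. Its body stops against the upright when its middle is 75 mm from the rail's middle.
- near_bottle_crotch (a point): the same pocket point (0, 36, 191) mm of near_bottle, on the rail's axis while it hangs
- far_bottle: Hanging spray bottle farther from the robot (rack -y), same shape, frame, weight and way of hanging as near_bottle. Both slide along the rail, and stay where they are left, when the flat side of the head is pushed sideways just above the rail with 2 to 3 N. The starting gap between the two heads is 44 to 78 mm, between the bodies 18 to 52 mm.
- far_bottle_crotch (a point): the same pocket point (0, 36, 191) mm of far_bottle, on the rail's axis while it hangs
- aerosol: Bystander: aerosol can standing, 66 mm across, 189 mm tall, origin at the centre of its underside
- brush: Bystander: grey scrubbing brush with a loop handle, 61 x 155 x 91 mm, origin at the centre of its underside
- torch: Bystander: small black torch lying, 37 x 114 x 32 mm, origin at the centre of its underside

How it is judged:
By the outcome, as a careful person would: the job done as asked, in the order asked, and still so for the second after the job is handed in, with the robot touching nothing.
It also fails if it takes over 61 s, if anything falls off the work surface, if the arm or the gripper's body presses on something with over 40 N, if the wrist force passes 120 N, or if a joint passes its speed limit or range.

## Working session

There is one attempt and no reset: what is moved stays moved. The work goes in short steps, Python scripts to look and compute and a tool call to move; the robot and the scene stay as the last step left them, time stands still between calls to the robot, and variables do not carry over. Pictures are saved under pics/ and viewed, at most 13 in all, crops included, and the job is handed in when it is done.

Besides the shell and the picture viewer there is one more tool, called after "Call:" as name(argument=value, ...) on one line, values as JSON. step_arm: Moves the arm, as the interface text tells. Its arguments: {"type":"object","properties":{"steps":{"type":"array"}},"required":["steps"]}

```bash
mkdir -p pics; ls; python3 - <<'E'
from station import bot
import cv2, numpy as np
o=bot.get_obs(); print({k:np.round(v,3).tolist() for k,v in o.items()}, bot.grip_point_offset)
for n in ("scene","side"):
    c=bot.calibration(n); print(n,np.round(c["intrinsics"],1).tolist(),c["k1"],np.round(c["pose"],3).tolist())
a=bot.get_image("scene");b=bot.get_image("side")
cv2.imwrite("pics/s0.png",a);cv2.imwrite("pics/d0.png",b)
E
```

```text
pics
{'t': 0.0, 'joint_positions': [1.344, 0.322, -0.07, 1.452, 0.023, 1.371, -0.057], 'qd': [-0.0, -0.0, 0.002, 0.0, 0.001, -0.001, -0.001], 'effort': [-0.0, -49.129, -0.404, -31.253, -0.064, 0.044, 0.0], 'ee_pos': [0.155, -0.631, 0.221], 'tcp_rot': [-3.14, 0.0, 0.241], 'force': [1.108, -0.896, -0.057], 'wrist_torque': [0.054, -0.041, -0.018], 'grasp_force': 0.0, 'gripper_width': 0.087} -0.0187
scene [[390.0, 0.0, 251.9], [0.0, 390.0, 187.5], [0.0, 0.0, 1.0]] -0.11213076544672108 [[-0.802, 0.47, -0.369, -0.105], [-0.597, -0.613, 0.518, 0.81], [0.017, 0.635, 0.772, 1.365], [0.0, 0.0, 0.0, 1.0]]
side [[492.8, 0.0, 256.9], [0.0, 492.8, 202.6], [0.0, 0.0, 1.0]] -0.18075471051223474 [[0.946, 0.206, -0.25, -0.009], [-0.324, 0.588, -0.742, -1.359], [-0.005, 0.783, 0.623, 1.322], [0.0, 0.0, 0.0, 1.0]]
```

```bash
python3 -c "
import cv2
for n in ('s0','d0'): cv2.imwrite(f'pics/{n}b.png',cv2.resize(cv2.imread(f'pics/{n}.png'),(800,600),interpolation=cv2.INTER_CUBIC))"
```

```text
(no output)
```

View pics/s0b.png

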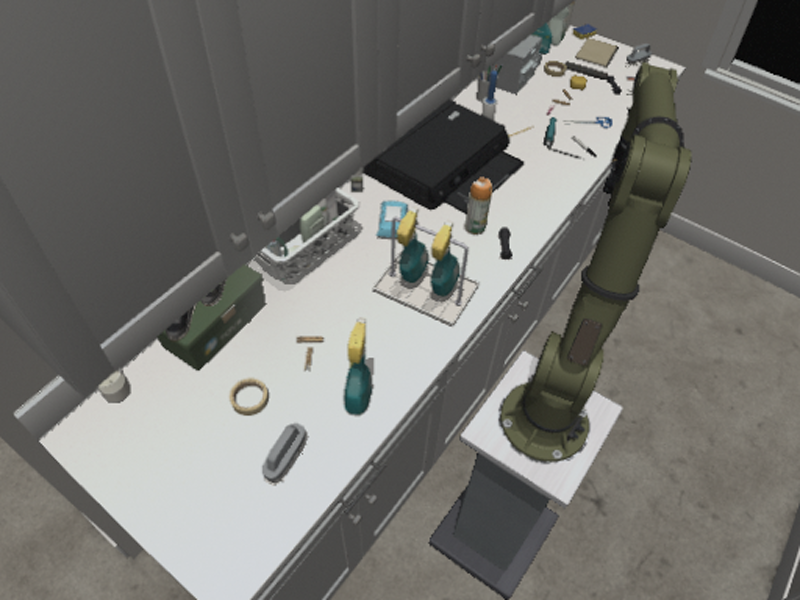

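View pics/d0b.png

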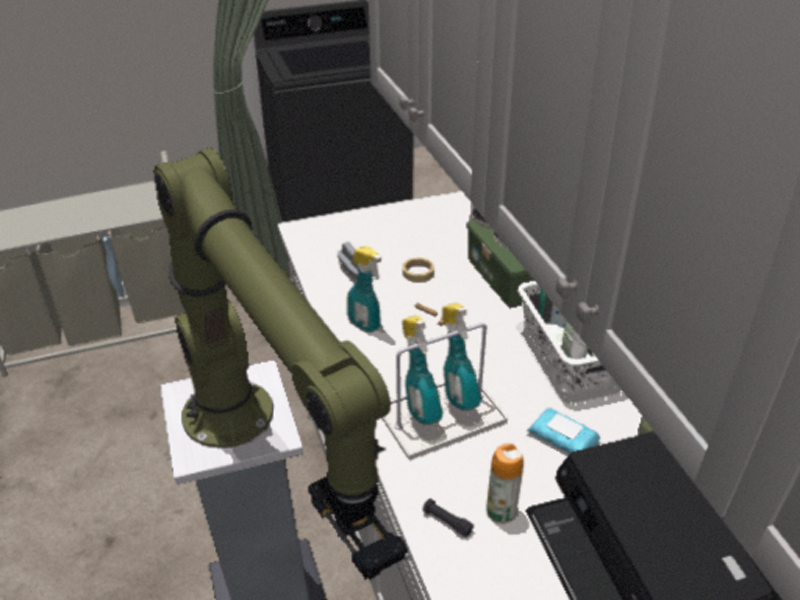

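The scene picture shows the rack at about (425,265) with two hanging bottles, and the standing bottle at (357,370). The side picture shows the rack at (445,380) and the bottle at (363,290). I'll enlarge both areas for pixel picks.

```bash
cat > h.py <<'E'
from station import bot
import cv2, numpy as np
from scipy.optimize import brentq
def ray(n,u,v,c=None):
    c=c or bot.calibration(n); K=np.array(c["intrinsics"]);P=np.array(c["pose"])
    d=np.array([(u-K[0,2])/K[0,0],(v-K[1,2])/K[1,1]]); r=np.linalg.norm(d)
    s=brentq(lambda q:q*(1+c["k1"]*q*q)-r,0,1.2)/max(r,1e-9); d=d*s
    return P[:3,3],P[:3,:3]@np.array([d[0],-d[1],-1])
def plane(n,u,v,z,c=None):
    o,d=ray(n,u,v,c); return o+d*(z-o[2])/d[2]
def tri(*obs):
    A=np.zeros((3,3));b=np.zeros(3)
    for n,u,v in obs:
        o,d=ray(n,u,v);d=d/np.linalg.norm(d);M=np.eye(3)-np.outer(d,d);A+=M;b+=M@o
    return np.linalg.solve(A,b)
def proj(n,p,c=None):
    c=c or bot.calibration(n); K=np.array(c["intrinsics"]);P=np.array(c["pose"])
    q=P[:3,:3].T@(np.array(p)-P[:3,3]); d=np.array([q[0],-q[1]])/-q[2]
    d=d*(1+c["k1"]*(d@d)); return d*[K[0,0],K[1,1]]+[K[0,2],K[1,2]]
E
python3 - <<'E'
import cv2,numpy as np
s=cv2.imread('pics/s0.png');d=cv2.imread('pics/d0.png')
# crops 100x75, x4
f=lambda im,x,y:cv2.resize(im[y:y+75,x:x+100],(400,300),interpolation=cv2.INTER_CUBIC)
m=np.vstack([np.hstack([f(s,225,132),f(d,240,190)]),np.hstack([f(s,180,200),f(d,185,145)])])
cv2.imwrite('pics/m0.png',m)
E
```

```text
(no output)
```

View pics/m0.png

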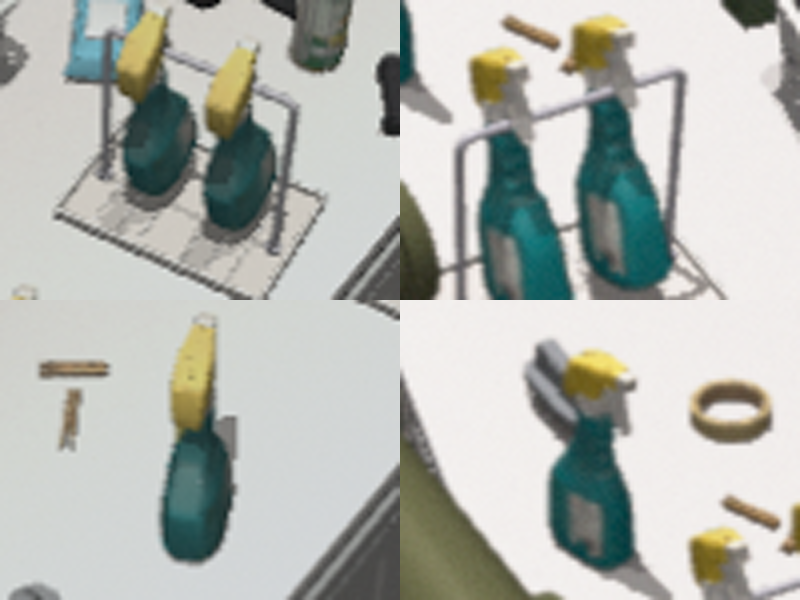

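```bash
python3 - <<'E'
from h import *
S=lambda x,y:("scene",225+x/4,132+y/4); D=lambda x,y:("side",240+(x-400)/4,190+y/4)
S2=lambda x,y:("scene",180+x/4,200+(y-300)/4); D2=lambda x,y:("side",185+(x-400)/4,145+(y-300)/4)
r=lambda p:np.round(p,3)
f=tri(S(107,33),D(683,72));n=tri(S(296,105),D(458,145));print("corners far/near",r(f),r(n),np.linalg.norm(f-n))
for z in(.24,):
  print([r(plane(*q,z)) for q in(S(107,33),D(683,72),S(296,105),D(458,145))])
print("bases z.018",r(plane(*S(105,177),.018)),r(plane(*S(275,250),.018)))
print("tray corners",[r(plane(*q,.018)) for q in(S(57,213),S(325,200),S(262,298))])
m=(f+n)/2;u=(n-f);u[2]=0;u/=np.linalg.norm(u);print("mid",r(m),"yaw of rack y",np.arctan2(u[1],u[0]))
for k,q in dict(far=(S(160,12),D(630,35)),near=(S(252,42),D(523,72))).items():
  p=tri(*q);print(k,"nozzle",r(p),"along",np.dot(p-m,u))
p=tri(S2(205,320),D2(632,382));print("bottle nozzle",r(p))
im={k:bot.get_image(k) for k in("scene","side")}
for k in im:
  h=cv2.cvtColor(im[k],cv2.COLOR_BGR2HSV)
  for nm,lo,hi in(("yel",(20,90,90),(35,255,255)),("teal",(80,100,20),(100,255,160))):
    ms=cv2.inRange(h,lo,hi);N,l,st,ce=cv2.connectedComponentsWithStats(ms)
    for i in range(1,N):
      if st[i,4]>60: print(k,nm,st[i].tolist(),np.round(ce[i],1),end=';')
  print()
E
```

```text
corners far/near [ 0.593 -0.155  0.234] [ 0.376 -0.184  0.237] 0.21826919378247803
[array([ 0.585, -0.148,  0.24 ]), array([ 0.593, -0.16 ,  0.24 ]), array([ 0.373, -0.181,  0.24 ]), array([ 0.378, -0.187,  0.24 ])]
bases z.018 [ 0.58  -0.145  0.018] [ 0.367 -0.174  0.018]
tray corners [array([ 0.591, -0.069,  0.018]), array([ 0.361, -0.27 ,  0.018]), array([ 0.342, -0.11 ,  0.018])]
mid [ 0.485 -0.17   0.235] yaw of rack y -3.008216772030316
far nozzle [ 0.535 -0.162  0.293] along -0.05061146074004629
near nozzle [ 0.434 -0.18   0.296] along 0.0517031037600812
bottle nozzle [0.446 0.166 0.24 ]
scene yel [365, 48, 11, 9, 71] [369.9  52.3];scene yel [254, 135, 13, 20, 146] [259.9 145. ];scene yel [277, 144, 12, 21, 151] [282.3 154. ];scene yel [223, 207, 10, 26, 197] [227.8 219.4];scene teal [256, 153, 16, 28, 232] [264.2 167.3];scene teal [276, 162, 16, 27, 220] [284.6 176.3];scene teal [221, 229, 15, 36, 311] [228.7 249.2];
side yel [226, 158, 15, 12, 129] [232.4 163.3];side yel [283, 194, 13, 14, 111] [288.1 200.2];side yel [258, 202, 12, 14, 104] [262.4 208.1];side teal [223, 174, 20, 38, 420] [232.7 192.7];side teal [285, 215, 23, 47, 552] [295.5 239.7];side teal [260, 223, 23, 48, 555] [270.8 248.3];side teal [339, 274, 30, 16, 74] [353.4 282. ];
```

Call:
step_arm(steps=[{"dz":-1.4,"rz":-7},{"dz":-1.4,"rz":-7},{"dz":-1.4,"rz":-7},{"dz":-1.4,"rz":-7},{"dz":-1.4,"rz":-7},{"dz":-1.4,"rz":-7},{"dz":-1.4,"rz":-7},{"dz":-1.4,"rz":-7},{"dz":-1.4,"rz":-7},{"dz":-1.4,"rz":-7},{"dz":-1.4,"rz":-7},{"dz":-1.4,"rz":-7},{"grip":0},{"grip":0}])

```text
invalid input
```

Call:
step_arm(steps=[{"dx":2.65,"dy":2.4},{"dx":2.65,"dy":2.4},{"dx":2.65,"dy":2.4},{"dx":2.65,"dy":2.4},{"dx":2.65,"dy":2.4},{"dx":2.65,"dy":2.4},{"dx":2.65,"dy":2.4},{"dx":2.65,"dy":2.4},{"dx":2.65,"dy":2.4},{"dx":2.65,"dy":2.4},{"dx":2.65,"dy":2.4},{"dx":2.65,"dy":2.4},{"dx":2.65,"dy":2.4},{"dx":2.65,"dy":2.4},{"dx":2.65,"dy":2.4},{"dx":2.65,"dy":2.4},{},{}])

```text
invalid input
```

```bash
python3 - <<'E'
from h import *
o=bot.get_obs();print(o["t"],o["ee_pos"],o["tcp_rot"],o["joint_positions"],o["gripper_width"],o["force"])
c=bot.calibration("wrist");print(c["intrinsics"],c["k1"],np.round(c["pose"],3).tolist())
im=bot.get_image("wrist");cv2.imwrite("pics/w1.png",im)
E
```

```text
0.2 [ 0.15489742 -0.63094203  0.22187424] [-3.14044952e+00  4.82800080e-05  2.40815879e-01] [ 1.34411567  0.32153664 -0.07009815  1.45122352  0.02257499  1.37076303
 -0.05689311] 0.08700084150819083 [-0.19202297 -0.21570404  0.67218936]
[[307.62800445   0.         262.16580937]
 [  0.         307.62800445 195.03376927]
 [  0.           0.           1.        ]] -0.010614498875905308 [[0.239, 0.94, 0.242, 0.219], [-0.971, 0.232, 0.058, -0.614], [-0.002, -0.249, 0.968, 0.385], [0.0, 0.0, 0.0, 1.0]]
```

View pics/w1.png

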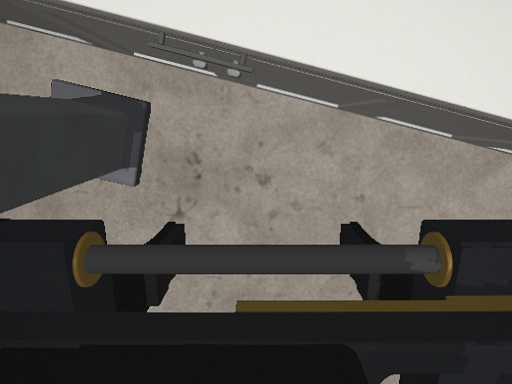

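The calls were refused, probably because each row needs every key. The wrist picture shows only the floor and the worktop edge, so the arm hasn't moved. I'll resend with full rows.

Call:
step_arm(steps=[{"grip":0,"dx":0,"dy":0,"dz":-1.4,"rx":0,"ry":0,"rz":-7},{"grip":0,"dx":0,"dy":0,"dz":-1.4,"rx":0,"ry":0,"rz":-7},{"grip":0,"dx":0,"dy":0,"dz":-1.4,"rx":0,"ry":0,"rz":-7},{"grip":0,"dx":0,"dy":0,"dz":-1.4,"rx":0,"ry":0,"rz":-7},{"grip":0,"dx":0,"dy":0,"dz":-1.4,"rx":0,"ry":0,"rz":-7},{"grip":0,"dx":0,"dy":0,"dz":-1.4,"rx":0,"ry":0,"rz":-7},{"grip":0,"dx":0,"dy":0,"dz":-1.4,"rx":0,"ry":0,"rz":-7},{"grip":0,"dx":0,"dy":0,"dz":-1.4,"rx":0,"ry":0,"rz":-7},{"grip":0,"dx":0,"dy":0,"dz":-1.4,"rx":0,"ry":0,"rz":-7},{"grip":0,"dx":0,"dy":0,"dz":-1.4,"rx":0,"ry":0,"rz":-7},{"grip":0,"dx":0,"dy":0,"dz":-1.4,"rx":0,"ry":0,"rz":-7},{"grip":0,"dx":0,"dy":0,"dz":-1.4,"rx":0,"ry":0,"rz":-7}])

```text
t: 1.25
ee_pos: [0.1549, -0.6312, 0.3911]
tcp_rot: [-3.141, -0.0, 1.713]
force: [0.2, -0.6, 0.3]
gripper_width: 0.0148
grasp_force: 0.0
```

Call:
step_arm(steps=[{"grip":0,"dx":2.65,"dy":2.4,"dz":0,"rx":0,"ry":0,"rz":0},{"grip":0,"dx":2.65,"dy":2.4,"dz":0,"rx":0,"ry":0,"rz":0},{"grip":0,"dx":2.65,"dy":2.4,"dz":0,"rx":0,"ry":0,"rz":0},{"grip":0,"dx":2.65,"dy":2.4,"dz":0,"rx":0,"ry":0,"rz":0},{"grip":0,"dx":2.65,"dy":2.4,"dz":0,"rx":0,"ry":0,"rz":0},{"grip":0,"dx":2.65,"dy":2.4,"dz":0,"rx":0,"ry":0,"rz":0},{"grip":0,"dx":2.65,"dy":2.4,"dz":0,"rx":0,"ry":0,"rz":0},{"grip":0,"dx":2.65,"dy":2.4,"dz":0,"rx":0,"ry":0,"rz":0},{"grip":0,"dx":2.65,"dy":2.4,"dz":0,"rx":0,"ry":0,"rz":0},{"grip":0,"dx":2.65,"dy":2.4,"dz":0,"rx":0,"ry":0,"rz":0},{"grip":0,"dx":2.65,"dy":2.4,"dz":0,"rx":0,"ry":0,"rz":0},{"grip":0,"dx":2.65,"dy":2.4,"dz":0,"rx":0,"ry":0,"rz":0},{"grip":0,"dx":2.65,"dy":2.4,"dz":0,"rx":0,"ry":0,"rz":0},{"grip":0,"dx":2.65,"dy":2.4,"dz":0,"rx":0,"ry":0,"rz":0},{"grip":0,"dx":2.65,"dy":2.4,"dz":0,"rx":0,"ry":0,"rz":0},{"grip":0,"dx":2.65,"dy":2.4,"dz":0,"rx":0,"ry":0,"rz":0},{"grip":0,"dx":0,"dy":0,"dz":0,"rx":0,"ry":0,"rz":0}])

```text
t: 2.67
ee_pos: [0.4812, -0.1505, 0.3909]
tcp_rot: [3.139, -0.003, 1.72]
force: [-0.6, 0.7, -0.4]
gripper_width: 0.0004
grasp_force: 0.0
```

```bash
python3 - <<'E'
from h import *
o=bot.get_obs();print(o["t"],o["ee_pos"],o["tcp_rot"],np.round(o["joint_positions"],2),o["gripper_width"])
c=bot.calibration("wrist");print(np.round(c["pose"],3).tolist())
im=bot.get_image("wrist");cv2.imwrite("pics/w2.png",im)
E
```

```text
2.6667 [ 0.48124831 -0.15052258  0.39094585] [ 3.13852615e+00 -2.59237549e-03  1.71951521e+00] [ 0.99  0.01 -0.73  1.48  0.    1.65  0.41] 0.00042568044341803266
[[0.989, -0.144, -0.038, 0.47], [0.148, 0.959, 0.242, -0.084], [0.002, -0.244, 0.97, 0.555], [0.0, 0.0, 0.0, 1.0]]
```

View pics/w2.png

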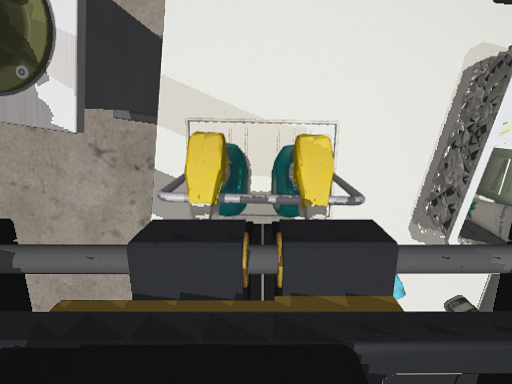

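The wrist view shows the rail from (161,197) to (362,200), the near head at columns 187..226 and the far head at 294..334. The gripper sits centred over the gap.

```bash
python3 - <<'E'
from h import *
c=bot.calibration("wrist");r=lambda p:np.round(p,4)
n=plane("wrist",161,197,.24,c);f=plane("wrist",362,200,.24,c);m=(n+f)/2;u=(f-n)/np.linalg.norm(f-n)
print(r(n),r(f),"len",np.linalg.norm(f-n),"mid",r(m),"yaw",np.arctan2(u[1],u[0]))
print("rail pts",[r(plane("wrist",x,y,.24,c)) for x,y in((240,198),(262,198.5),(240,199))])
im=cv2.imread("pics/w2.png");h=cv2.cvtColor(im,cv2.COLOR_BGR2HSV);ms=cv2.inRange(h,(20,120,90),(35,255,255))
for v,z in((140,.272),(165,.284),(190,.297)):
  xs=np.where(ms[v])[0];a=xs[xs<256];b=xs[xs>256]
  for s in(a,b): print(v,s.min(),s.max(),[round(float((plane("wrist",x,v,z,c)-m)@u),4) for x in(s.min(),s.max()+1)],r(plane("wrist",s.mean(),v,z,c)))
E
```

```text
[ 0.3746 -0.1837  0.24  ] [ 0.5856 -0.1561  0.24  ] len 0.21279492968221556 mid [ 0.4801 -0.1699  0.24  ] yaw 0.12989787776981615
rail pts [array([ 0.4574, -0.1727,  0.24  ]), array([ 0.4805, -0.1698,  0.24  ]), array([ 0.4576, -0.1738,  0.24  ])]
140 188 222 [-0.0676, -0.0359] [ 0.4202 -0.1146  0.272 ]
140 296 329 [0.0303, 0.0611] [ 0.5167 -0.1005  0.272 ]
165 185 222 [-0.0684, -0.0347] [ 0.4232 -0.1354  0.284 ]
165 294 332 [0.0281, 0.0627] [ 0.5191 -0.1214  0.284 ]
190 188 219 [-0.0635, -0.036] [ 0.4275 -0.1546  0.297 ]
190 300 330 [0.0328, 0.0594] [ 0.5224 -0.1407  0.297 ]
```

Call:
step_arm(steps=[{"grip":0,"dx":-1.05,"dy":-0.3,"dz":0,"rx":0,"ry":0,"rz":1},{"grip":0,"dx":0,"dy":0,"dz":2.7,"rx":0,"ry":0,"rz":0},{"grip":0,"dx":0,"dy":0,"dz":2.7,"rx":0,"ry":0,"rz":0},{"grip":0,"dx":0,"dy":0,"dz":2.7,"rx":0,"ry":0,"rz":0},{"grip":0,"dx":0,"dy":0,"dz":2.7,"rx":0,"ry":0,"rz":0},{"grip":0,"dx":0,"dy":0,"dz":2.7,"rx":0,"ry":0,"rz":0},{"grip":0,"dx":0,"dy":0,"dz":0,"rx":0,"ry":0,"rz":0},{"grip":0,"dx":0,"dy":0,"dz":0,"rx":0,"ry":0,"rz":0}])

```text
t: 3.38
ee_pos: [0.4748, -0.1719, 0.2548]
tcp_rot: [-3.139, -0.001, 1.686]
force: [0.4, 0.2, 0.8]
gripper_width: 0.0003
grasp_force: 0.0
```

Call:
step_arm(steps=[{"grip":0,"dx":1.0,"dy":0,"dz":0,"rx":0,"ry":0,"rz":-0.9},{"grip":0,"dx":0,"dy":1.0,"dz":0,"rx":0,"ry":0,"rz":0},{"grip":0,"dx":0,"dy":0.8,"dz":0,"rx":0,"ry":0,"rz":0},{"grip":0,"dx":0,"dy":0.3,"dz":0,"rx":0,"ry":0,"rz":0},{"grip":0,"dx":0,"dy":0.3,"dz":0,"rx":0,"ry":0,"rz":0},{"grip":0,"dx":0,"dy":0.3,"dz":0,"rx":0,"ry":0,"rz":0},{"grip":0,"dx":0,"dy":0.3,"dz":0,"rx":0,"ry":0,"rz":0},{"grip":0,"dx":0,"dy":0.3,"dz":0,"rx":0,"ry":0,"rz":0},{"grip":0,"dx":0,"dy":0.3,"dz":0,"rx":0,"ry":0,"rz":0},{"grip":0,"dx":0,"dy":0.3,"dz":0,"rx":0,"ry":0,"rz":0},{"grip":0,"dx":0,"dy":0.3,"dz":0,"rx":0,"ry":0,"rz":0}])

```text
t: 4.3
ee_pos: [0.5161, -0.1543, 0.2551]
tcp_rot: [-3.139, -0.001, 1.705]
force: [-3.1, 0.3, 0.7]
gripper_width: 0.0009
grasp_force: 1.7
```

Call:
step_arm(steps=[{"grip":0,"dx":0,"dy":0.2,"dz":0,"rx":0,"ry":0,"rz":0},{"grip":0,"dx":0,"dy":0.1,"dz":0,"rx":0,"ry":0,"rz":0},{"grip":0,"dx":0,"dy":0,"dz":0,"rx":0,"ry":0,"rz":0},{"grip":0,"dx":0,"dy":0,"dz":0,"rx":0,"ry":0,"rz":0}])

```text
t: 4.63
ee_pos: [0.52, -0.154, 0.2556]
tcp_rot: [3.141, 0.0, 1.705]
force: [-1.4, 1.2, 0.9]
gripper_width: 0.0007
grasp_force: 0.6
```

Call:
step_arm(steps=[{"grip":0,"dx":0,"dy":-1.3,"dz":0,"rx":0,"ry":0,"rz":0},{"grip":0,"dx":0,"dy":-1.3,"dz":0,"rx":0,"ry":0,"rz":0},{"grip":0,"dx":0,"dy":-1.3,"dz":0,"rx":0,"ry":0,"rz":0},{"grip":0,"dx":0,"dy":-1.2,"dz":0,"rx":0,"ry":0,"rz":0},{"grip":0,"dx":0,"dy":-0.3,"dz":0,"rx":0,"ry":0,"rz":0},{"grip":0,"dx":0,"dy":-0.3,"dz":0,"rx":0,"ry":0,"rz":0},{"grip":0,"dx":0,"dy":-0.3,"dz":0,"rx":0,"ry":0,"rz":0},{"grip":0,"dx":0,"dy":-0.3,"dz":0,"rx":0,"ry":0,"rz":0},{"grip":0,"dx":0,"dy":-0.3,"dz":0,"rx":0,"ry":0,"rz":0},{"grip":0,"dx":0,"dy":-0.3,"dz":0,"rx":0,"ry":0,"rz":0},{"grip":0,"dx":0,"dy":-0.3,"dz":0,"rx":0,"ry":0,"rz":0},{"grip":0,"dx":0,"dy":-0.3,"dz":0,"rx":0,"ry":0,"rz":0},{"grip":0,"dx":0,"dy":-0.3,"dz":0,"rx":0,"ry":0,"rz":0},{"grip":0,"dx":0,"dy":-0.2,"dz":0,"rx":0,"ry":0,"rz":0},{"grip":0,"dx":0,"dy":-0.1,"dz":0,"rx":0,"ry":0,"rz":0},{"grip":0,"dx":0,"dy":0,"dz":0,"rx":0,"ry":0,"rz":0}])

```text
t: 5.97
ee_pos: [0.439, -0.1651, 0.2554]
tcp_rot: [-3.141, 0.0, 1.705]
force: [0.9, -0.4, -0.7]
gripper_width: 0.0007
grasp_force: 0.5
```

Call:
step_arm(steps=[{"grip":0,"dx":0,"dy":1.5,"dz":0,"rx":0,"ry":0,"rz":0},{"grip":0,"dx":0,"dy":1.5,"dz":0,"rx":0,"ry":0,"rz":0},{"grip":0,"dx":0,"dy":0,"dz":-2.8,"rx":0,"ry":0,"rz":0},{"grip":0,"dx":0,"dy":0,"dz":-2.8,"rx":0,"ry":0,"rz":0},{"grip":0,"dx":0,"dy":0,"dz":-2.8,"rx":0,"ry":0,"rz":0},{"grip":0,"dx":0,"dy":0,"dz":-2.8,"rx":0,"ry":0,"rz":0},{"grip":0,"dx":0,"dy":0,"dz":-2.8,"rx":0,"ry":0,"rz":0},{"grip":0,"dx":2.7,"dy":0,"dz":0,"rx":0,"ry":0,"rz":0},{"grip":0,"dx":2.7,"dy":0,"dz":0,"rx":0,"ry":0,"rz":0},{"grip":0,"dx":2.7,"dy":0,"dz":0,"rx":0,"ry":0,"rz":0},{"grip":0.7,"dx":2.7,"dy":0,"dz":0,"rx":0,"ry":0,"rz":0},{"grip":0.7,"dx":2.7,"dy":0,"dz":0,"rx":0,"ry":0,"rz":0},{"grip":0.7,"dx":2.7,"dy":0,"dz":0,"rx":0,"ry":0,"rz":0},{"grip":0.7,"dx":2.7,"dy":0,"dz":0,"rx":0,"ry":0,"rz":0},{"grip":0.7,"dx":2.7,"dy":0,"dz":0,"rx":0,"ry":0,"rz":0},{"grip":0.7,"dx":2.7,"dy":0,"dz":0,"rx":0,"ry":0,"rz":0},{"grip":0.7,"dx":0,"dy":0,"dz":0,"rx":0,"ry":0,"rz":0},{"grip":0.7,"dx":0,"dy":0,"dz":0,"rx":0,"ry":0,"rz":0}])

```text
t: 7.47
ee_pos: [0.4361, 0.0813, 0.3956]
tcp_rot: [-3.141, 0.002, 1.708]
force: [-0.1, -1.1, -0.3]
gripper_width: 0.0459
grasp_force: 0.0
```

```bash
python3 - <<'E'
from h import *
o=bot.get_obs();print(o["t"],o["ee_pos"],o["tcp_rot"],np.round(o["joint_positions"],2),o["gripper_width"])
c=bot.calibration("wrist");im=bot.get_image("wrist");cv2.imwrite("pics/w3.png",im)
import pickle;pickle.dump(c,open("c3.pkl","wb"))
s=bot.get_image("scene");cv2.imwrite("pics/s3.png",s)
a=cv2.resize(s[132:207,225:325],(400,300),interpolation=cv2.INTER_CUBIC)
m=np.vstack([np.hstack([cv2.resize(im,(800,600))[:300,:800]]),np.hstack([a,np.zeros_like(a)])]);cv2.imwrite("pics/m3.png",m)
E
```

```text
7.4667 [0.4360635  0.08130501 0.39561551] [-3.14097047e+00  1.80289083e-03  1.70833924e+00] [ 0.87 -0.21 -0.92  1.59 -0.16  1.68  0.08] 0.045946932701601426
```

View pics/m3.png

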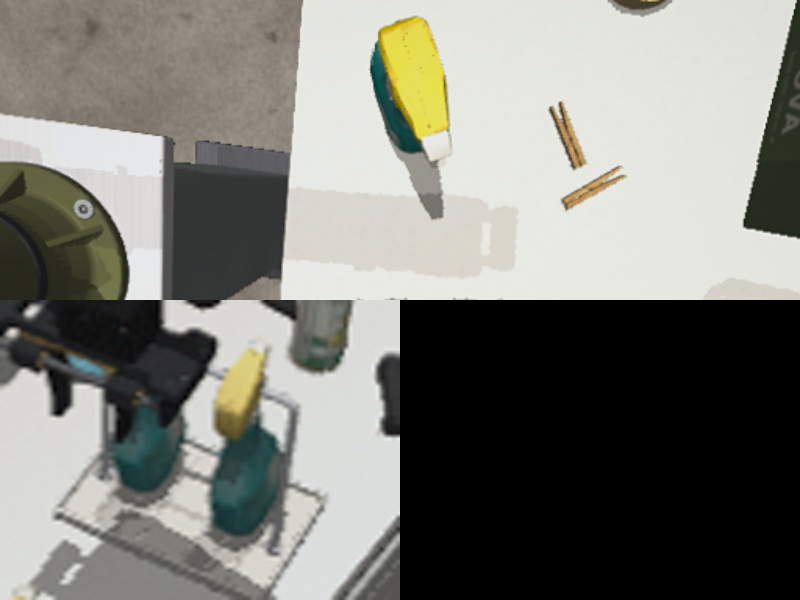

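The wrist view shows the bottle's yellow head from about (400,22) at the back to (430,135), with the nozzle tip at (438,155). It points mostly towards world -y. The near bottle still hangs after the slide, and the gripper hides part of the far one.

```bash
python3 - <<'E'
from h import *
import pickle;c=pickle.load(open("c3.pkl","rb"))
im=cv2.imread("pics/w3.png");h=cv2.cvtColor(im,cv2.COLOR_BGR2HSV);ms=cv2.inRange(h,(20,120,90),(35,255,255));ms[:, :200]=0
r=lambda p:np.round(p,4)
ctr=max(cv2.findContours(ms,cv2.RETR_EXTERNAL,cv2.CHAIN_APPROX_NONE)[0],key=cv2.contourArea)
P=np.array([plane("wrist",x,y,.249,c)[:2] for x,y in ctr[:,0]],np.float32)
print("rect at .249",cv2.minAreaRect(P*1000))
for v in range(12,90,8):
  xs=np.where(ms[v])[0]
  if len(xs): a,b=[plane("wrist",x,v,.245,c) for x in(xs.min(),xs.max()+1)];print(v,xs.min(),xs.max(),r((a+b)/2),round(np.linalg.norm(a-b),4))
print("nozzle",r(plane("wrist",438/1.5625,157/1.5625,.238,c)))
E
```

```text
rect at .249 ((420.7959289550781, 208.31332397460938), (32.717193603515625, 66.0572509765625), 25.96383285522461)
12 259 270 [0.4151 0.2412 0.245 ] 0.011
20 242 275 [0.4105 0.2339 0.245 ] 0.0314
28 242 277 [0.4123 0.2274 0.245 ] 0.0334
36 244 280 [0.4156 0.2209 0.245 ] 0.0345
44 247 282 [0.4188 0.2144 0.245 ] 0.0338
52 249 284 [0.4217 0.2078 0.245 ] 0.034
60 251 285 [0.4241 0.2011 0.245 ] 0.0332
68 254 285 [0.4265 0.1942 0.245 ] 0.0305
76 260 286 [0.4309 0.1876 0.245 ] 0.0259
84 265 280 [0.4315 0.1803 0.245 ] 0.0154
nozzle [0.4411 0.1666 0.238 ]
```

Call:
step_arm(steps=[{"grip":0.8,"dx":2.7,"dy":0,"dz":0.5,"rx":0,"ry":0,"rz":0},{"grip":0.8,"dx":2.7,"dy":0,"dz":0.5,"rx":0,"ry":0,"rz":0},{"grip":0.8,"dx":2.7,"dy":0,"dz":0.5,"rx":0,"ry":0,"rz":0},{"grip":0.8,"dx":2.7,"dy":0,"dz":0.5,"rx":0,"ry":0,"rz":0},{"grip":0.8,"dx":2.7,"dy":0,"dz":0.5,"rx":0,"ry":0,"rz":0},{"grip":0.8,"dx":0,"dy":0,"dz":2,"rx":0,"ry":0,"rz":-5.8},{"grip":0.8,"dx":0,"dy":0,"dz":2,"rx":0,"ry":0,"rz":-5.8},{"grip":0.8,"dx":0,"dy":0,"dz":2,"rx":0,"ry":0,"rz":-5.8},{"grip":0.8,"dx":0,"dy":0,"dz":0,"rx":0,"ry":0,"rz":0},{"grip":0.8,"dx":0,"dy":0,"dz":0,"rx":0,"ry":0,"rz":0},{"grip":0.8,"dx":0,"dy":0,"dz":0,"rx":0,"ry":0,"rz":0}])

```text
t: 8.48
ee_pos: [0.4193, 0.2132, 0.3115]
tcp_rot: [3.141, -0.0, 2.005]
force: [-0.7, 0.7, 0.7]
gripper_width: 0.0698
grasp_force: 0.0
```

```bash
python3 - <<'E'
from h import *
o=bot.get_obs();print(o["t"],o["ee_pos"],o["tcp_rot"],np.round(o["joint_positions"],2),o["gripper_width"])
im=bot.get_image("wrist");cv2.imwrite("pics/w4.png",im)
s=bot.get_image("scene");d=bot.get_image("side");f=lambda im,x,y:cv2.resize(im[y:y+75,x:x+100],(400,300),interpolation=cv2.INTER_CUBIC)
a=cv2.resize(im,(400,300))
m=np.vstack([np.hstack([a,f(s,180,190)]),np.hstack([f(d,240,190),f(s,225,132)])]);cv2.imwrite("pics/m4.png",m)
E
```

```text
8.4833 [0.41934771 0.21320079 0.31150264] [ 3.14077041e+00 -2.73273310e-04  2.00487802e+00] [ 0.76 -0.15 -1.15  1.7  -0.14  1.51  0.06] 0.06975691619531521
```

View pics/m4.png

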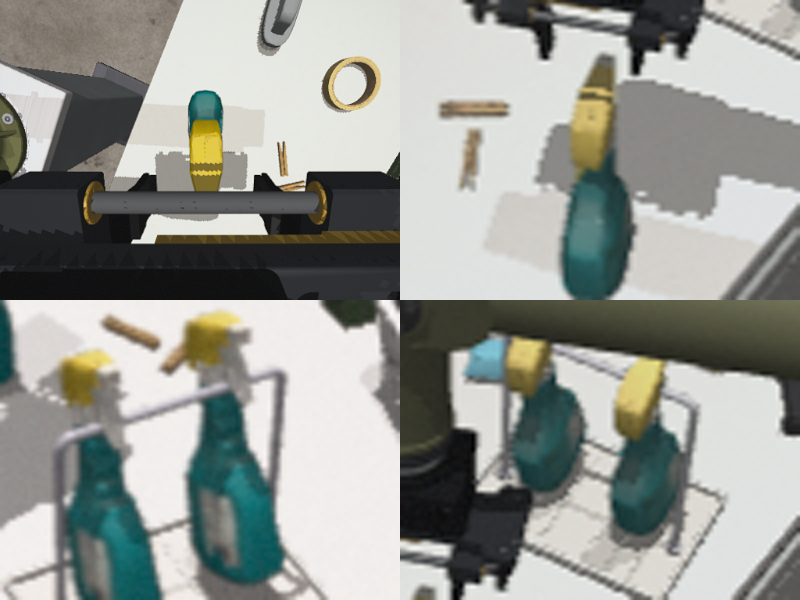

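Top left: the bottle head at (205,155) lies centred between the open fingers. The lower crops show both bottles hanging. I'll measure how far each one moved.

```bash
python3 - <<'E'
from h import *
m=np.array([.481,-.169,.24]);u=np.array([.9915,.13,0])
for nm in("0","now"):
  o={}
  for k,f in(("scene","s0"),("side","d0")):
    im=cv2.imread(f"pics/{f}.png") if nm=="0" else bot.get_image(k)
    ms=cv2.inRange(cv2.cvtColor(im,cv2.COLOR_BGR2HSV),(20,90,90),(35,255,255));N,l,st,ce=cv2.connectedComponentsWithStats(ms)
    o[k]=[(st[i].tolist(),np.round(ce[i],1).tolist()) for i in range(1,N) if st[i,4]>60 and 220<ce[i][0]<330]
  for k in o:
    for s,cc in o[k]:
      p=plane(k,*cc,.28);print(nm,k,s,cc,"along",round(float((p-m)@u),4))
E
```

```text
0 scene [254, 135, 13, 21, 146] [259.9, 145.0] along 0.0443
0 scene [277, 144, 12, 21, 152] [282.2, 154.0] along -0.0545
0 scene [223, 207, 10, 26, 198] [227.8, 219.5] along -0.0325
0 side [226, 158, 15, 12, 128] [232.4, 163.3] along -0.0404
0 side [283, 194, 13, 14, 111] [288.1, 200.2] along 0.0374
0 side [258, 202, 12, 14, 104] [262.4, 208.1] along -0.0604
now scene [252, 141, 11, 14, 112] [256.2, 147.3] along 0.0507
now scene [279, 146, 12, 20, 160] [284.3, 155.5] along -0.0652
now scene [223, 207, 10, 26, 199] [227.8, 219.9] along -0.0334
now side [226, 158, 15, 12, 124] [232.3, 163.4] along -0.041
now side [286, 193, 13, 14, 120] [291.4, 199.1] along 0.0505
now side [255, 203, 13, 13, 109] [259.9, 208.7] along -0.0693
```

They only moved about 12 mm each and are now about 120 mm apart, because the fingertips are slimmer than I assumed. That is too tight, so I'll go back and widen the gap before grasping.

Call:
step_arm(steps=[{"grip":0,"dx":0,"dy":0,"dz":-2.7,"rx":0,"ry":0,"rz":5.8},{"grip":0,"dx":0,"dy":0,"dz":-2.7,"rx":0,"ry":0,"rz":5.8},{"grip":0,"dx":0,"dy":0,"dz":-2.7,"rx":0,"ry":0,"rz":5.8},{"grip":0,"dx":-3.44,"dy":0.1,"dz":0,"rx":0,"ry":0,"rz":0},{"grip":0,"dx":-3.44,"dy":0.1,"dz":0,"rx":0,"ry":0,"rz":0},{"grip":0,"dx":-3.44,"dy":0.1,"dz":0,"rx":0,"ry":0,"rz":0},{"grip":0,"dx":-3.44,"dy":0.1,"dz":0,"rx":0,"ry":0,"rz":0},{"grip":0,"dx":-3.44,"dy":0.1,"dz":0,"rx":0,"ry":0,"rz":0},{"grip":0,"dx":-3.44,"dy":0.1,"dz":0,"rx":0,"ry":0,"rz":0},{"grip":0,"dx":-3.44,"dy":0.1,"dz":0,"rx":0,"ry":0,"rz":0},{"grip":0,"dx":-3.44,"dy":0.1,"dz":0,"rx":0,"ry":0,"rz":0},{"grip":0,"dx":-3.44,"dy":0.1,"dz":0,"rx":0,"ry":0,"rz":0},{"grip":0,"dx":-3.44,"dy":0.1,"dz":0,"rx":0,"ry":0,"rz":0},{"grip":0,"dx":-3.44,"dy":0.1,"dz":0,"rx":0,"ry":0,"rz":0},{"grip":0,"dx":0,"dy":0,"dz":0,"rx":0,"ry":0,"rz":0},{"grip":0,"dx":0,"dy":0,"dz":0,"rx":0,"ry":0,"rz":0},{"grip":0,"dx":0,"dy":0,"dz":0,"rx":0,"ry":0,"rz":0}])

```text
t: 10.15
ee_pos: [0.4803, -0.1592, 0.3917]
tcp_rot: [3.141, -0.001, 1.705]
force: [0.3, 1.1, 0.1]
gripper_width: 0.0003
grasp_force: 0.0
```

Call:
step_arm(steps=[{"grip":0,"dx":0,"dy":0.5,"dz":2.7,"rx":0,"ry":0,"rz":0},{"grip":0,"dx":0,"dy":0.5,"dz":2.7,"rx":0,"ry":0,"rz":0},{"grip":0,"dx":0,"dy":0.5,"dz":2.7,"rx":0,"ry":0,"rz":0},{"grip":0,"dx":0,"dy":0.5,"dz":2.7,"rx":0,"ry":0,"rz":0},{"grip":0,"dx":0,"dy":0.5,"dz":2.8,"rx":0,"ry":0,"rz":0},{"grip":0,"dx":0,"dy":0.5,"dz":0,"rx":0,"ry":0,"rz":0},{"grip":0,"dx":0,"dy":0.3,"dz":0,"rx":0,"ry":0,"rz":0},{"grip":0,"dx":0,"dy":0.3,"dz":0,"rx":0,"ry":0,"rz":0},{"grip":0,"dx":0,"dy":0.3,"dz":0,"rx":0,"ry":0,"rz":0},{"grip":0,"dx":0,"dy":0.3,"dz":0,"rx":0,"ry":0,"rz":0},{"grip":0,"dx":0,"dy":0.3,"dz":0,"rx":0,"ry":0,"rz":0},{"grip":0,"dx":0,"dy":0.3,"dz":0,"rx":0,"ry":0,"rz":0},{"grip":0,"dx":0,"dy":0.3,"dz":0,"rx":0,"ry":0,"rz":0}])

```text
t: 11.23
ee_pos: [0.5303, -0.1529, 0.2558]
tcp_rot: [-3.14, 0.0, 1.705]
force: [-5.5, 0.0, 2.2]
gripper_width: 0.0007
grasp_force: 2.5
```

Call:
step_arm(steps=[{"grip":0,"dx":0,"dy":0,"dz":0,"rx":0,"ry":0,"rz":0},{"grip":0,"dx":0,"dy":-1.4,"dz":0,"rx":0,"ry":0,"rz":0},{"grip":0,"dx":0,"dy":-1.4,"dz":0,"rx":0,"ry":0,"rz":0},{"grip":0,"dx":0,"dy":-1.4,"dz":0,"rx":0,"ry":0,"rz":0},{"grip":0,"dx":0,"dy":-1.4,"dz":0,"rx":0,"ry":0,"rz":0},{"grip":0,"dx":0,"dy":-1.4,"dz":0,"rx":0,"ry":0,"rz":0},{"grip":0,"dx":0,"dy":-1.1,"dz":0,"rx":0,"ry":0,"rz":0},{"grip":0,"dx":0,"dy":-0.3,"dz":0,"rx":0,"ry":0,"rz":0},{"grip":0,"dx":0,"dy":-0.3,"dz":0,"rx":0,"ry":0,"rz":0},{"grip":0,"dx":0,"dy":-0.3,"dz":0,"rx":0,"ry":0,"rz":0},{"grip":0,"dx":0,"dy":-0.3,"dz":0,"rx":0,"ry":0,"rz":0},{"grip":0,"dx":0,"dy":-0.3,"dz":0,"rx":0,"ry":0,"rz":0},{"grip":0,"dx":0,"dy":-0.3,"dz":0,"rx":0,"ry":0,"rz":0},{"grip":0,"dx":0,"dy":-0.3,"dz":0,"rx":0,"ry":0,"rz":0}])

```text
t: 12.4
ee_pos: [0.43, -0.1664, 0.2554]
tcp_rot: [3.141, -0.0, 1.706]
force: [2.1, 0.7, -1.9]
gripper_width: 0.0002
grasp_force: 1.1
```

Call:
step_arm(steps=[{"grip":0,"dx":0,"dy":1.5,"dz":0,"rx":0,"ry":0,"rz":0},{"grip":0,"dx":0,"dy":1.5,"dz":0,"rx":0,"ry":0,"rz":0},{"grip":0,"dx":0,"dy":1.0,"dz":-2.7,"rx":0,"ry":0,"rz":0},{"grip":0,"dx":0,"dy":1.0,"dz":-2.7,"rx":0,"ry":0,"rz":0},{"grip":0,"dx":0,"dy":0,"dz":-2.7,"rx":0,"ry":0,"rz":0},{"grip":0,"dx":0,"dy":0,"dz":-2.7,"rx":0,"ry":0,"rz":0},{"grip":0,"dx":0,"dy":0,"dz":-2.7,"rx":0,"ry":0,"rz":0},{"grip":0,"dx":0,"dy":0,"dz":0,"rx":0,"ry":0,"rz":0},{"grip":0,"dx":0,"dy":0,"dz":0,"rx":0,"ry":0,"rz":0}])

```text
t: 13.15
ee_pos: [0.4794, -0.1602, 0.3916]
tcp_rot: [3.141, 0.001, 1.705]
force: [-0.0, 0.3, -1.3]
gripper_width: 0.0004
grasp_force: 0.0
```

```bash
python3 - <<'E'
from h import *
o=bot.get_obs();print(o["t"],o["ee_pos"],o["tcp_rot"][2])
m=np.array([.481,-.169,.24]);u=np.array([.9915,.13,0])
c=bot.calibration("wrist");im=bot.get_image("wrist");cv2.imwrite("pics/w5.png",im)
h=cv2.cvtColor(im,cv2.COLOR_BGR2HSV);ms=cv2.inRange(h,(20,120,90),(35,255,255));te=cv2.inRange(h,(80,90,20),(100,255,160))
for v,z in((150,.276),(165,.284),(180,.291)):
  xs=np.where(ms[v])[0];xs=xs[(xs>130)&(xs<400)]
  for s in(xs[xs<262],xs[xs>262]): print(v,s.min(),s.max(),[round(float((plane("wrist",x,v,z,c)-m)@u),4) for x in(s.min(),s.max()+1)])
for v in(165,180,200):
  xs=np.where(te[v])[0];xs=xs[(xs>130)&(xs<400)];a=xs[xs<262].max()+1;b=xs[xs>262].min();print("teal inner",v,a,b,[round(float((plane("wrist",x,v,.1,c)-m)@u),4) for x in(a,b)])
E
```

```text
13.15 [ 0.47939243 -0.16022192  0.39155192] 1.704848046933091
150 169 214 [-0.086, -0.0444]
150 314 356 [0.045, 0.0839]
165 167 203 [-0.0863, -0.0534]
165 316 357 [0.046, 0.0834]
180 168 202 [-0.0842, -0.0535]
180 324 356 [0.0524, 0.0814]
teal inner 165 238 284 [-0.0377, 0.0308]
teal inner 180 234 285 [-0.0441, 0.0328]
teal inner 200 229 289 [-0.0523, 0.0397]
```

Call:
step_arm(steps=[{"grip":0,"dx":3.46,"dy":-0.1,"dz":0,"rx":0,"ry":0,"rz":0},{"grip":0,"dx":3.46,"dy":-0.1,"dz":0,"rx":0,"ry":0,"rz":0},{"grip":0,"dx":3.46,"dy":-0.1,"dz":0,"rx":0,"ry":0,"rz":0},{"grip":0.8,"dx":3.46,"dy":-0.1,"dz":0,"rx":0,"ry":0,"rz":0},{"grip":0.8,"dx":3.46,"dy":-0.1,"dz":0,"rx":0,"ry":0,"rz":0},{"grip":0.8,"dx":3.46,"dy":-0.1,"dz":0,"rx":0,"ry":0,"rz":0},{"grip":0.8,"dx":3.46,"dy":-0.1,"dz":0,"rx":0,"ry":0,"rz":0},{"grip":0.8,"dx":3.46,"dy":-0.1,"dz":0,"rx":0,"ry":0,"rz":0},{"grip":0.8,"dx":3.46,"dy":-0.1,"dz":0,"rx":0,"ry":0,"rz":0},{"grip":0.8,"dx":3.46,"dy":-0.1,"dz":0,"rx":0,"ry":0,"rz":0},{"grip":0.8,"dx":3.46,"dy":-0.1,"dz":0,"rx":0,"ry":0,"rz":0},{"grip":0.8,"dx":0,"dy":0,"dz":2,"rx":0,"ry":0,"rz":-5.8},{"grip":0.8,"dx":0,"dy":0,"dz":2,"rx":0,"ry":0,"rz":-5.8},{"grip":0.8,"dx":0,"dy":0,"dz":2,"rx":0,"ry":0,"rz":-5.8},{"grip":0.8,"dx":0,"dy":0,"dz":0,"rx":0,"ry":0,"rz":0},{"grip":0.8,"dx":0,"dy":0,"dz":0,"rx":0,"ry":0,"rz":0}])

```text
t: 14.53
ee_pos: [0.4162, 0.2151, 0.3292]
tcp_rot: [-3.138, -0.001, 2.006]
force: [0.8, 0.1, 0.8]
gripper_width: 0.0685
grasp_force: 0.0
```

Call:
step_arm(steps=[{"grip":0.8,"dx":0,"dy":0.15,"dz":2.4,"rx":0,"ry":0,"rz":0},{"grip":0.8,"dx":0,"dy":0,"dz":2.4,"rx":0,"ry":0,"rz":0},{"grip":0.8,"dx":0,"dy":0,"dz":2.4,"rx":0,"ry":0,"rz":0},{"grip":0.8,"dx":0,"dy":0,"dz":2.4,"rx":0,"ry":0,"rz":0},{"grip":0.8,"dx":0,"dy":0,"dz":1.6,"rx":0,"ry":0,"rz":0},{"grip":0.8,"dx":0,"dy":0,"dz":1.0,"rx":0,"ry":0,"rz":0},{"grip":0.8,"dx":0,"dy":0,"dz":0,"rx":0,"ry":0,"rz":0},{"grip":0.8,"dx":0,"dy":0,"dz":0,"rx":0,"ry":0,"rz":0}])

```text
t: 15.2
ee_pos: [0.4192, 0.2165, 0.2093]
tcp_rot: [3.141, -0.001, 2.007]
force: [-0.1, 0.3, 0.4]
gripper_width: 0.0693
grasp_force: 0.0
```

Call:
step_arm(steps=[{"grip":0.5,"dx":0,"dy":0,"dz":0,"rx":0,"ry":0,"rz":0},{"grip":0.42,"dx":0,"dy":0,"dz":0,"rx":0,"ry":0,"rz":0},{"grip":0.36,"dx":0,"dy":0,"dz":0,"rx":0,"ry":0,"rz":0},{"grip":0.2,"dx":0,"dy":0,"dz":0,"rx":0,"ry":0,"rz":0},{"grip":0,"dx":0,"dy":0,"dz":0,"rx":0,"ry":0,"rz":0},{"grip":0,"dx":0,"dy":0,"dz":0,"rx":0,"ry":0,"rz":0},{"grip":0,"dx":0,"dy":0,"dz":0,"rx":0,"ry":0,"rz":0},{"grip":0,"dx":0,"dy":0,"dz":0,"rx":0,"ry":0,"rz":0}])

```text
t: 15.87
ee_pos: [0.4188, 0.2165, 0.2086]
tcp_rot: [3.141, 0.0, 2.009]
force: [1.2, -0.5, -0.0]
gripper_width: 0.029
grasp_force: 30.0
```

Call:
step_arm(steps=[{"grip":0,"dx":0,"dy":0,"dz":-1.5,"rx":0,"ry":0,"rz":0},{"grip":0,"dx":0,"dy":0,"dz":-2.5,"rx":0,"ry":0,"rz":0},{"grip":0,"dx":0,"dy":0,"dz":-2.5,"rx":0,"ry":0,"rz":0},{"grip":0,"dx":0,"dy":0,"dz":-2.5,"rx":0,"ry":0,"rz":4.4},{"grip":0,"dx":0,"dy":0,"dz":-1.0,"rx":0,"ry":0,"rz":4.4},{"grip":0,"dx":-2.76,"dy":0.1,"dz":0,"rx":0,"ry":0,"rz":4.4},{"grip":0,"dx":-2.76,"dy":0.1,"dz":0,"rx":0,"ry":0,"rz":4.4},{"grip":0,"dx":-2.76,"dy":0.1,"dz":0,"rx":0,"ry":0,"rz":0},{"grip":0,"dx":-2.76,"dy":0.1,"dz":0,"rx":0,"ry":0,"rz":0},{"grip":0,"dx":-2.76,"dy":0.1,"dz":0,"rx":0,"ry":0,"rz":0},{"grip":0,"dx":-2.76,"dy":0.1,"dz":0,"rx":0,"ry":0,"rz":0},{"grip":0,"dx":-2.76,"dy":0.1,"dz":0,"rx":0,"ry":0,"rz":0},{"grip":0,"dx":-2.76,"dy":0.1,"dz":0,"rx":0,"ry":0,"rz":0},{"grip":0,"dx":-2.0,"dy":0.1,"dz":0,"rx":0,"ry":0,"rz":0},{"grip":0,"dx":0,"dy":0,"dz":0,"rx":0,"ry":0,"rz":0},{"grip":0,"dx":0,"dy":0,"dz":0,"rx":0,"ry":0,"rz":0},{"grip":0,"dx":0,"dy":0,"dz":0,"rx":0,"ry":0,"rz":0}])

```text
t: 17.28
ee_pos: [0.4647, -0.0185, 0.3077]
tcp_rot: [-3.14, -0.002, 1.702]
force: [-0.1, 0.9, -4.3]
gripper_width: 0.0294
grasp_force: 29.8
```

```bash
python3 - <<'E'
from h import *
o=bot.get_obs();print(o["t"],o["ee_pos"],o["tcp_rot"],np.round(o["joint_positions"],2),o["gripper_width"],o["force"],o["wrist_torque"])
s=bot.get_image("scene");d=bot.get_image("side");cv2.imwrite("pics/s6.png",s);cv2.imwrite("pics/d6.png",d)
f=lambda im,x,y:cv2.resize(im[y:y+120,x:x+80],(400,600),interpolation=cv2.INTER_CUBIC)
p=np.array(o["ee_pos"]);print(proj("scene",p),proj("side",p))
cv2.imwrite("pics/m6.png",np.hstack([f(s,215,120),f(d,245,150)]))
E
```

```text
17.2833 [ 0.46466314 -0.01854672  0.30773196] [-3.14004710e+00 -1.96765632e-03  1.70228526e+00] [ 0.95 -0.11 -0.87  1.72 -0.09  1.5   0.21] 0.029392165729256774 [-0.10757377  0.88611707 -4.33964064] [ 0.39429971 -0.09759643 -0.00724793]
[257.04648545 159.74539331] [262.44881458 176.91281338]
```

View pics/m6.png

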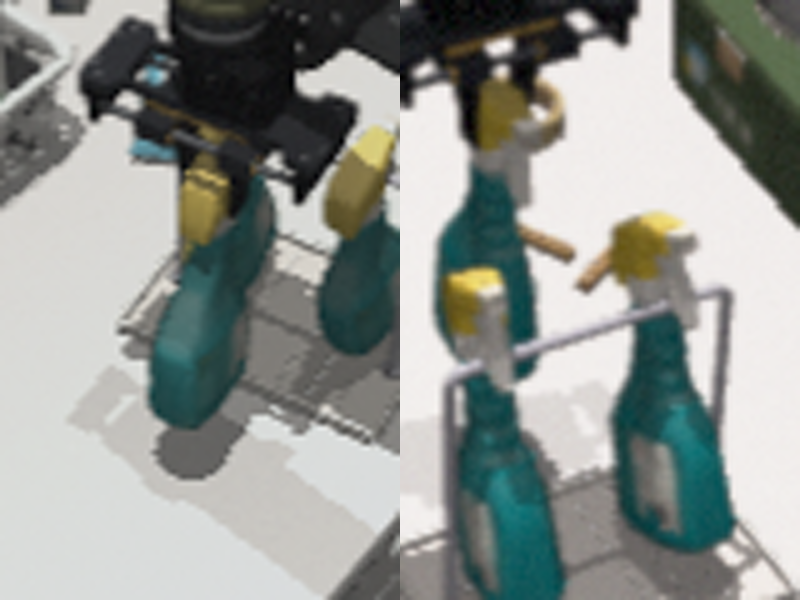

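The left crop shows the held bottle upright with its foot clear of the tray. The right crop shows the trigger tip at about (518,203), with both hanging bottles well apart. I'll check the trigger tip against its prediction.

```bash
python3 - <<'E'
from h import *
p=np.array([.46466,-.01855,.30773]);hd=np.array([.131,-.991,0])
for off in(-3,2,7):
  for nm,y,z in(("trigtip",52,175),("nozzle",61,238),("headback",-27,249),("front neck",27,175)):
    q=p+hd*(y-off)/1000;q[2]+=(z-208.6)/1000
    u=proj("side",q);s=proj("scene",q);print(off,nm,"side crop",np.round(400+(u[0]-245)*5),np.round((u[1]-150)*5),"scene crop",np.round((s-[215,120])*5))
E
```

```text
-3 trigtip side crop 523.0 214.0 scene crop [243. 184.]
-3 nozzle side crop 530.0 148.0 scene crop [252. 119.]
-3 headback side crop 472.0 70.0 scene crop [196. 181.]
-3 front neck side crop 506.0 195.0 scene crop [228. 204.]
2 trigtip side crop 519.0 210.0 scene crop [240. 188.]
2 nozzle side crop 526.0 144.0 scene crop [249. 123.]
2 headback side crop 469.0 67.0 scene crop [193. 185.]
2 front neck side crop 503.0 191.0 scene crop [225. 208.]
7 trigtip side crop 516.0 207.0 scene crop [237. 192.]
7 nozzle side crop 523.0 140.0 scene crop [246. 127.]
7 headback side crop 466.0 63.0 scene crop [189. 190.]
7 front neck side crop 500.0 188.0 scene crop [222. 213.]
```

Call:
step_arm(steps=[{"grip":0,"dx":-2.4,"dy":-0.1,"dz":0,"rx":0,"ry":0,"rz":0},{"grip":0,"dx":-2.4,"dy":-0.1,"dz":0,"rx":0,"ry":0,"rz":0},{"grip":0,"dx":-2.4,"dy":-0.1,"dz":0,"rx":0,"ry":0,"rz":0},{"grip":0,"dx":-2.4,"dy":-0.1,"dz":0,"rx":0,"ry":0,"rz":0},{"grip":0,"dx":-1.6,"dy":0,"dz":0.5,"rx":0,"ry":0,"rz":0},{"grip":0,"dx":-0.8,"dy":0,"dz":0.5,"rx":0,"ry":0,"rz":0},{"grip":0,"dx":0,"dy":0,"dz":0,"rx":0,"ry":0,"rz":0},{"grip":0,"dx":0,"dy":0,"dz":0,"rx":0,"ry":0,"rz":0}])

```text
t: 18.05
ee_pos: [0.4767, -0.1376, 0.2978]
tcp_rot: [-3.14, -0.002, 1.703]
force: [-0.2, 0.0, -3.6]
gripper_width: 0.0287
grasp_force: 29.8
```

```bash
python3 - <<'E'
from h import *
o=bot.get_obs();print(o["t"],o["ee_pos"],o["tcp_rot"],o["force"],np.round(o["joint_positions"],2))
d=bot.get_image("side");s=bot.get_image("scene")
f=lambda im,x,y,w,h:cv2.resize(im[y:y+h,x:x+w],(400,600),interpolation=cv2.INTER_CUBIC)
cv2.imwrite("pics/m7.png",np.hstack([f(s,240,120,70,105),f(d,250,185,70,105)]))
E
```

```text
18.05 [ 0.47668991 -0.13760494  0.29779629] [-3.14047318e+00 -1.63727641e-03  1.70303838e+00] [-0.23056568  0.02721054 -3.63091798] [ 1.02 -0.01 -0.78  1.68 -0.01  1.47  0.38]
```

View pics/m7.png

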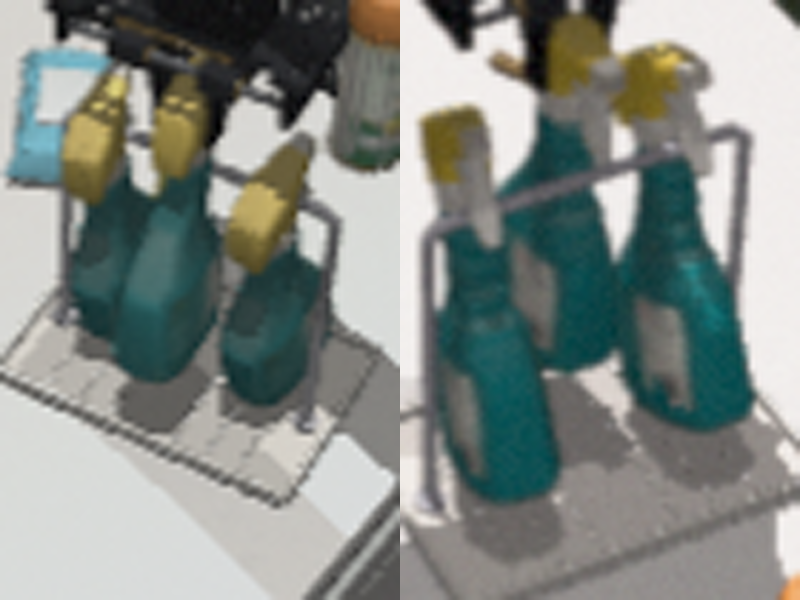

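The trigger tip in the right crop, about (603,170), lies at the rail's line. I need a numeric check before lowering.

```bash
python3 - <<'E'
from h import *
d=bot.get_image("side");cv2.imwrite("pics/d7.png",d)
X0,Y0,W,H,k=270,185,40,40,15
im=cv2.resize(d[Y0:Y0+H,X0:X0+W],(W*k,H*k),interpolation=cv2.INTER_CUBIC)
def mk(p,col,nm):
  u=(proj("side",p)-[X0,Y0]+.5)*k;cv2.circle(im,tuple(int(v) for v in u),4,col,-1);print(nm,np.round(u))
m=np.array([.481,-.169,.24]);u=np.array([.9915,.13,0])
for a in(-.03,-.015,0,.015,.03):mk(m+u*a,(0,0,255),("rail",a))
p=np.array([.47669,-.1376,.2978]);hd=np.array([.131,-.991,0])
for off,c in((3,(255,0,255)),):
  for nm,y,z in(("tip",52,175),("noz",61,238),("ceil",36,196)):
    q=p+hd*(y-off)/1000;q[2]+=(z-208.6)/1000;mk(q,c,nm)
cv2.imwrite("pics/z7.png",im)
E
```

```text
('rail', -0.03) [ 65. 517.]
('rail', -0.015) [123. 498.]
('rail', 0) [181. 479.]
('rail', 0.015) [239. 460.]
('rail', 0.03) [297. 441.]
tip [221. 441.]
noz [249. 242.]
ceil [189. 327.]
```

View pics/z7.png

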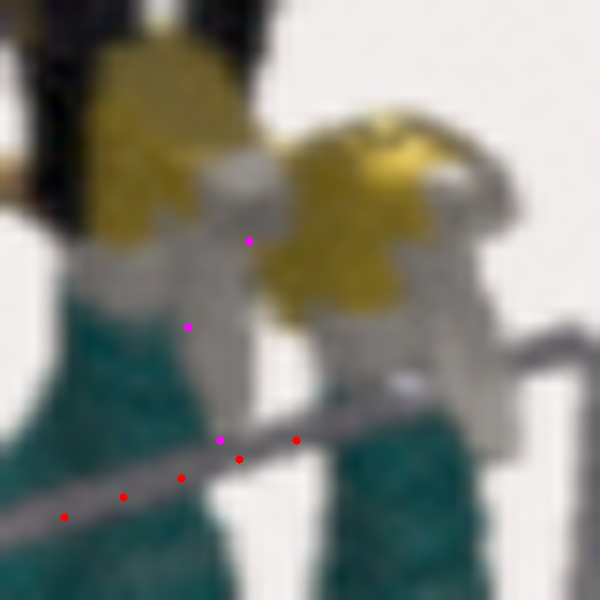

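The rail estimate and the trigger tip agree to about 2 mm: the tip ends at the rail's upper edge near (225,432), as predicted. Lowering now.

Call:
step_arm(steps=[{"grip":0,"dx":0,"dy":0,"dz":0.6,"rx":0,"ry":0,"rz":0},{"grip":0,"dx":0,"dy":0,"dz":0.6,"rx":0,"ry":0,"rz":0},{"grip":0,"dx":0,"dy":0,"dz":0.6,"rx":0,"ry":0,"rz":0},{"grip":0,"dx":0,"dy":0,"dz":0.6,"rx":0,"ry":0,"rz":0},{"grip":0,"dx":0,"dy":0,"dz":0,"rx":0,"ry":0,"rz":0}])

```text
t: 18.62
ee_pos: [0.476, -0.1388, 0.2728]
tcp_rot: [-3.139, -0.001, 1.702]
force: [-0.2, -1.0, -4.7]
gripper_width: 0.029
grasp_force: 29.8
```

Call:
step_arm(steps=[{"grip":0,"dx":0,"dy":0,"dz":0.4,"rx":0,"ry":0,"rz":0},{"grip":0,"dx":0,"dy":0,"dz":0.4,"rx":0,"ry":0,"rz":0},{"grip":0,"dx":0,"dy":0,"dz":0.3,"rx":0,"ry":0,"rz":0},{"grip":0,"dx":0,"dy":0,"dz":0,"rx":0,"ry":0,"rz":0}])

```text
t: 18.95
ee_pos: [0.4765, -0.1391, 0.2628]
tcp_rot: [-3.141, -0.0, 1.702]
force: [-0.6, -0.1, -4.4]
gripper_width: 0.0292
grasp_force: 29.8
```

Call:
step_arm(steps=[{"grip":0,"dx":0,"dy":0,"dz":0.2,"rx":0,"ry":0,"rz":0},{"grip":0,"dx":0,"dy":0,"dz":0.2,"rx":0,"ry":0,"rz":0},{"grip":0,"dx":0,"dy":0,"dz":0,"rx":0,"ry":0,"rz":0}])

```text
t: 19.2
ee_pos: [0.4768, -0.1391, 0.2592]
tcp_rot: [-3.141, -0.0, 1.702]
force: [0.1, 0.0, -4.5]
gripper_width: 0.0287
grasp_force: 29.8
```

Call:
step_arm(steps=[{"grip":0,"dx":0,"dy":0,"dz":0.1,"rx":0,"ry":0,"rz":0},{"grip":0,"dx":0,"dy":0,"dz":0.1,"rx":0,"ry":0,"rz":0},{"grip":0,"dx":0,"dy":0,"dz":0,"rx":0,"ry":0,"rz":0}])

```text
t: 19.45
ee_pos: [0.477, -0.139, 0.2576]
tcp_rot: [3.141, 0.0, 1.702]
force: [-0.4, 0.0, -4.3]
gripper_width: 0.0287
grasp_force: 29.8
```

Call:
step_arm(steps=[{"grip":0,"dx":0.16,"dy":0,"dz":0.3,"rx":0,"ry":-5,"rz":0},{"grip":0,"dx":0.16,"dy":0,"dz":0.3,"rx":0,"ry":-5,"rz":0},{"grip":0,"dx":0,"dy":0,"dz":0,"rx":0,"ry":0,"rz":0}])

```text
t: 19.7
ee_pos: [0.4768, -0.132, 0.2514]
tcp_rot: [-3.141, 0.177, 1.709]
force: [0.3, 0.1, -3.5]
gripper_width: 0.029
grasp_force: 29.8
```

Call:
step_arm(steps=[{"grip":0,"dx":0.16,"dy":0,"dz":0.3,"rx":0,"ry":-5,"rz":0},{"grip":0,"dx":0.16,"dy":0,"dz":0.3,"rx":0,"ry":-5,"rz":0},{"grip":0,"dx":0,"dy":0,"dz":0,"rx":0,"ry":0,"rz":0},{"grip":0,"dx":0,"dy":0,"dz":0,"rx":0,"ry":0,"rz":0}])

```text
t: 20.03
ee_pos: [0.4771, -0.1324, 0.246]
tcp_rot: [3.14, 0.346, 1.704]
force: [-2.7, 7.7, 7.2]
gripper_width: 0.0289
grasp_force: 30.3
```

Call:
step_arm(steps=[{"grip":0,"dx":0.05,"dy":0,"dz":-0.12,"rx":0,"ry":0,"rz":0},{"grip":0,"dx":0,"dy":0,"dz":0,"rx":0,"ry":0,"rz":0}])

```text
t: 20.2
ee_pos: [0.4772, -0.1332, 0.2469]
tcp_rot: [3.139, 0.345, 1.7]
force: [-0.8, 6.4, 2.4]
gripper_width: 0.0291
grasp_force: 30.1
```

Call:
step_arm(steps=[{"grip":0,"dx":0.15,"dy":0,"dz":0,"rx":0,"ry":0,"rz":0},{"grip":0,"dx":0,"dy":0,"dz":0,"rx":0,"ry":0,"rz":0}])

```text
t: 20.37
ee_pos: [0.477, -0.1326, 0.2461]
tcp_rot: [3.139, 0.347, 1.7]
force: [1.0, 3.3, 3.6]
gripper_width: 0.0293
grasp_force: 30.1
```

Call:
step_arm(steps=[{"grip":0.34,"dx":0,"dy":0,"dz":0,"rx":0,"ry":0,"rz":0},{"grip":0.38,"dx":0,"dy":0,"dz":0,"rx":0,"ry":0,"rz":0},{"grip":0.45,"dx":0,"dy":0,"dz":0,"rx":0,"ry":0,"rz":0},{"grip":0.55,"dx":0,"dy":0,"dz":0,"rx":0,"ry":0,"rz":0},{"grip":0.6,"dx":0,"dy":0,"dz":0,"rx":0,"ry":0,"rz":0},{"grip":0.6,"dx":0,"dy":0,"dz":0,"rx":0,"ry":0,"rz":0}])

```text
t: 20.87
ee_pos: [0.4755, -0.1327, 0.245]
tcp_rot: [-3.141, 0.349, 1.701]
force: [-0.2, -0.4, -1.4]
gripper_width: 0.0491
grasp_force: 0.0
```

```bash
python3 - <<'E'
from h import *
o=bot.get_obs();print(o["t"],o["ee_pos"],o["force"],o["gripper_width"])
d=bot.get_image("side");s=bot.get_image("scene")
f=lambda im,x,y,w,h:cv2.resize(im[y:y+h,x:x+w],(400,600),interpolation=cv2.INTER_CUBIC)
cv2.imwrite("pics/m8.png",np.hstack([f(s,240,120,70,105),f(d,250,185,70,105)]))
E
```

```text
20.8667 [ 0.47552791 -0.1326633   0.24497075] [-0.19194751 -0.39112871 -1.40316686] 0.049056173663318214
```

View pics/m8.png

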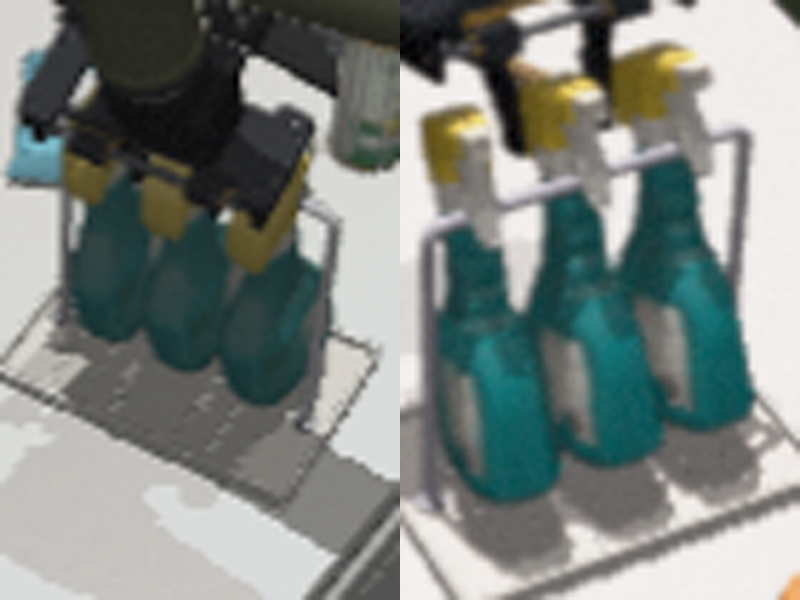

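Right crop: all three bottles hang in a row on the rail, heads at columns 455, 570 and 655, and the fingers are clear of the middle one. Withdrawing along the tool axis.

Call:
step_arm(steps=[{"grip":0.6,"dx":0,"dy":0,"dz":-0.8,"rx":0,"ry":0,"rz":0},{"grip":0.6,"dx":0,"dy":0,"dz":-1.5,"rx":0,"ry":0,"rz":0},{"grip":0.6,"dx":0,"dy":0,"dz":-2,"rx":0,"ry":0,"rz":0},{"grip":0.6,"dx":0,"dy":0,"dz":-2,"rx":0,"ry":0,"rz":0},{"grip":0.6,"dx":0,"dy":0,"dz":-2.5,"rx":0,"ry":0,"rz":0},{"grip":0.6,"dx":0,"dy":0,"dz":-2.5,"rx":0,"ry":0,"rz":0},{"grip":0.6,"dx":0,"dy":0,"dz":-2.5,"rx":0,"ry":0,"rz":0},{"grip":0.6,"dx":0,"dy":0,"dz":0,"rx":0,"ry":0,"rz":0},{"grip":0.6,"dx":0,"dy":0,"dz":0,"rx":0,"ry":0,"rz":0},{"grip":0.6,"dx":0,"dy":0,"dz":0,"rx":0,"ry":0,"rz":0},{"grip":0.6,"dx":0,"dy":0,"dz":0,"rx":0,"ry":0,"rz":0},{"grip":0.6,"dx":0,"dy":0,"dz":0,"rx":0,"ry":0,"rz":0},{"grip":0.6,"dx":0,"dy":0,"dz":0,"rx":0,"ry":0,"rz":0},{"grip":0.6,"dx":0,"dy":0,"dz":0,"rx":0,"ry":0,"rz":0},{"grip":0.6,"dx":0,"dy":0,"dz":0,"rx":0,"ry":0,"rz":0},{"grip":0.6,"dx":0,"dy":0,"dz":0,"rx":0,"ry":0,"rz":0}])

```text
t: 22.3
ee_pos: [0.4698, -0.0854, 0.3748]
tcp_rot: [-3.141, 0.349, 1.702]
force: [0.4, 0.4, 0.4]
gripper_width: 0.0524
grasp_force: 0.0
```

```bash
python3 - <<'E'
from h import *
o=bot.get_obs();print(o["t"],o["ee_pos"],o["force"])
m=np.array([.481,-.169,.24]);u=np.array([.9915,.13,0])
im=bot.get_image("side");ms=cv2.inRange(cv2.cvtColor(im,cv2.COLOR_BGR2HSV),(20,90,90),(35,255,255));N,l,st,ce=cv2.connectedComponentsWithStats(ms)
for i in range(1,N):
  if st[i,4]>40 and 220<ce[i][0]<330: print(st[i],ce[i],round(float((plane("side",*ce[i],.28)-m)@u),4))
E
```

```text
22.3 [ 0.46977414 -0.08537258  0.37480726] [0.36833865 0.41182469 0.40660667]
[287 193  14  14 123] [292.68292683 199.00813008] 0.0547
[271 198  13  13 113] [275.74336283 203.61946903] -0.0092
[254 204  11  13  81] [257.81481481 209.09876543] -0.0765
```

```bash
python3 -c "
from station import bot
print(bot.job_done())"
```

```text
the job is handed in; nothing more can be done
None
```

The spray bottle now hangs by its trigger between the other two, which I slid apart first; all three hang free on the rail, the arm is clear, and the job was handed in at 22.3 s.

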